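# Put the wooden playing pieces back in their own trays

## Robot

A 6-joint arm with a two-finger parallel gripper is mounted at the origin on the work surface. World frame = base frame: x ahead of the robot, y to its left, z up, the work surface at z = 0. Lengths are in m, angles in rad, forces in N, time in s.
With the tool pointing down it reaches from about 0.35 to 0.85 m from the base axis. Payload 8.1 kg.
Tool frame: the origin (TCP) lies on the centre line of the jaws, within the pads' length; the fingertips stand robot.finger_overhang ahead of it and the grasp point (between the pads) lies 5 mm behind it (robot.finger_overhang is the distance from the TCP to the fingertips, in m); z points along the fingers, y is the direction in which the jaws open and shut (so a half turn about z gives the same grasp; the last joint's range is limited). The gripper opens to 93 mm and grips with 3 to 60 N. Pads are 15 mm wide; open, the fingers measure 128 mm over their backs; the gripper's body (75 mm by 188 mm) begins 65 mm behind the grasp point.
Start: joints at [-1.28, 0.13, 1.488, -0, 1.523, -0.085], TCP at [0.22, -0.558, 0.233] pointing down, gripper open.
Joint ranges: [-2.96, 2.96], [-0.89, 2.26], [0.02, 2.5], [-1.34, 4.48], [0, 2.73], [-2.66, 2.66]. Speed limits (rad/s): [2.39, 2.39, 2.79, 3.14, 3.14, 3.14].

## Interface

Orientations are given as a rotation vector (axis times angle).
In Python, from plant import robot gives the robot as it stands. The module is installed in compiled form; this text tells all that it offers.
- The arm moves only by the tool carry_out, never from a script. Its argument "commands" is a list that holds one entry, the list of rows, each a list of 4 numbers: the shift along the tool's x, y, z in cm, then the turn about the tool's z in degrees. In form: [[[tx, ty, tz, roll], ...]]. A call has 1 to 20 rows; each row shifts and turns the commanded pose from where the row before left it, along the tool's axes as they then stand; what a row does not reach is not made up. A row lasts 1/12 s, in which the tool goes at most 41.7 mm and 7.16 degrees, less where a joint would pass 70% of its speed; a pose out of reach is approached as far as the arm can. A call is refused whole if a number of a shift passes 4.17 or a number of a turn 7.16, either way. A call with a gripper value outside its range is refused whole. "claw" is the finger opening in cm, from 0 to 9.3, set as the call begins (left out, the last holds). The fingers move at their own pace and stop on an object; "grip_force" is the grip in N (left out, the last holds). Time passes only in rows, so rows that do not move let the fingers close. It gives the time, the measured TCP pose, the force and the opening at its end, in the units of the state.
- robot.read_state(): the state, without advancing time (a new reading comes with each control period).
- robot.read_camera(name): name is "side" or "top"; returns the picture (384x512x3 uint8, red, green, blue); there is no depth.
- robot.camera_params(name): a dict with "mtx" (3x3 intrinsics, pixels), "dist_coeffs" ([k1, k2, p1, p2, k3] as OpenCV has them; the pictures are not rectified), "R" (3x3) and "t" (3): a world point X has camera coordinates R X + t. Camera axes: x right, y down, z forward; pixel columns grow to the right and rows downward; lengths in m; the calibration is good to about 2 mm. A picture is of the moment at which its call begins. camera_params takes no time and is no camera call.
- robot.close_job(): hands the job in, once; it reports no verdict.
The state is a dict: "t": time; "q": joint angles; "dq": joint speeds; "joint_torque": joint torques, N m; "tool_pos": TCP position; "orientation": TCP orientation; "force": force on the tool from outside, world axes, zero at the start; "wrist_torque": the same for the moment, N m; "opening": finger opening in m.
Only numpy, scipy, OpenCV 4.12 (cv2) and the standard library are available. Lean on these libraries where they do the work, as an engineer would, in place of code of your own. Each camera call takes 0.05 s, during which the arm holds its last target.

## Task

Games night is over: put the four beech playing pieces back, each into the low walnut tray made for it, lying or standing flat on the tray's floor. The puck goes into the large round tray, the die into the square tray, the domino into the oblong tray and the skittle pin, standing upright on its foot, into the small round tray. Leave the white cup and the small blue cue-chalk block where they are.

Things in the scene. Friction and masses are not known exactly. Their poses are not given: they have to be found in the camera images.
- puck: Beech disc lying flat, 58 mm diameter, 24 mm high, a dark ring inlaid in its top. Origin at its centre, 12 mm above its underside; z up.
- die: Large beech die, a 44 mm cube with black pips, lying flat. Origin at its centre, 22 mm above its underside; x, y, z along its edges.
- domino: Large beech domino with black pips on its upper face, lying flat: 80 mm along its x, 40 mm along its y, 20 mm thick. Origin at its centre, 10 mm above its underside.
- pin: Beech skittle pin standing upright, 85 mm tall: a straight round body of 36 mm diameter from the foot up to 52 mm, then a narrow neck and a round head of 25 mm diameter. Origin at the centre of its foot, z up.
- puck_tray: Large round tray for the puck, 78 mm inside diameter. Walnut with grey felt floor, fixed to the table; rim 8 mm high, 4 mm thick, inner floor 3 mm above the table. Origin: centre of its underside, z up. 
- die_tray: Square tray for the die, 62 by 62 mm inside, sides along its x and y. Walnut with grey felt floor, fixed to the table; rim 8 mm high, 4 mm thick, inner floor 3 mm above the table. Origin: centre of its underside, z up. 
- domino_tray: Oblong tray for the domino, 98 mm inside along its x, 58 mm along its y. Walnut with grey felt floor, fixed to the table; rim 8 mm high, 4 mm thick, inner floor 3 mm above the table. Origin: centre of its underside, z up. 
- pin_tray: Small round tray for the skittle pin, 54 mm inside diameter. Walnut with grey felt floor, fixed to the table; rim 8 mm high, 4 mm thick, inner floor 3 mm above the table. Origin: centre of its underside, z up. 
- cup: White stoneware cup without a handle, 72 mm across the rim, 80 mm tall, standing loose among the pieces; not to be disturbed. Origin at the centre of its underside.
- chalk: Small blue block of cue chalk, 23 by 23 by 22 mm high, loose among the pieces; not to be disturbed. Origin at the centre of its underside.
Mind the look-alikes: they are no part of the job. What is shaped like the pin_tray but pink or turquoise is not meant.

How it is judged:
At the end, for the whole second after the job is handed in: Each piece rests flat on its own tray's floor (height within 2.5 mm), anywhere inside the rim (centre within 12 mm of the tray's for the puck, 14.5 mm for die and domino, 11 mm for the pin), the pin upright within 0.1 rad, all at rest (under 0.02 m/s) (horizontal distance between puck and puck_tray below 0.012 m and z of puck in the frame of puck_tray between 0.0125 and 0.0175 m and linear speed of each of puck, die, domino, pin below 0.02 m/s and horizontal distance between die and die_tray below 0.0145 m and z of die in the frame of die_tray between 0.0225 and 0.0275 m and horizontal distance between domino and domino_tray below 0.0145 m and z of domino in the frame of domino_tray between 0.0105 and 0.0155 m and horizontal distance between pin and pin_tray below 0.011 m and z of pin in the frame of pin_tray between 0.0005 and 0.0055 m and angle between pin's own z axis and vertical below 0.1 rad); the robot touches nothing.
It fails at once if the cup is shifted by more than 20 mm (distance of cup from where it was at the start of the episode above 0.02 m).
It fails at once if the chalk is shifted by more than 20 mm (distance of chalk from where it was at the start of the episode above 0.02 m).
It also fails if it takes over 104 s, if anything falls off the work surface, if the arm or the gripper's body presses on something with over 40 N, if the wrist force passes 120 N, or if a joint passes its speed limit or range.

## Working session

There is one attempt and no reset: what is moved stays moved. The work goes in short steps, Python scripts to look and compute and a tool call to move; the robot and the scene stay as the last step left them, time stands still between calls to the robot, and variables do not carry over. Pictures are saved under pics/ and viewed, and the job is handed in when it is done.

Besides the shell and the picture viewer there is one more tool, called after "Request:" in YAML: its name, and indented under it one key for each argument. carry_out: Moves the arm, as the interface text tells. Its arguments: {"type":"object","properties":{"commands":{"type":"array","items":{"type":"array","items":{"type":"array","items":{"type":"number"}}}},"claw":{"type":"number"},"grip_force":{"type":"number"}},"required":["commands"]}

```bash
mkdir -p pics; python3 - <<'E'
from plant import robot
import cv2, numpy as np
s=robot.read_state(); print(s); print(robot.finger_overhang)
for n in("top","side"):
    im=robot.read_camera(n); cv2.imwrite(f"pics/{n}0.png",im[:,:,::-1]); p=robot.camera_params(n); print(n,p)
E
```

```text
{'t': 0.0, 'q': array([-1.28039249e+00,  1.31140866e-01,  1.48928912e+00, -5.22541726e-06,
        1.52297802e+00, -8.54029890e-02]), 'dq': array([-0.00124617, -0.00165619,  0.00088804, -0.00247247,  0.00017111,
       -0.00101791]), 'joint_torque': array([ 1.22962923e-03, -5.59845078e+01, -4.91763389e+01,  7.68882665e-02,
        3.57840245e-02, -9.99600070e-05]), 'tool_pos': array([ 0.22007557, -0.55759934,  0.23159414]), 'orientation': array([-3.08452084e+00, -5.86511492e-01,  2.99757467e-04]), 'force': array([-0.79738267,  0.15902908, -0.47805049]), 'wrist_torque': array([ 0.0666618 , -0.00313192, -0.01503073]), 'opening': 0.09309275415437115}
0.014
top {'mtx': array([[408.61850129,   0.        , 259.76774846],
       [  0.        , 408.61850129, 189.94554978],
       [  0.        ,   0.        ,   1.        ]]), 'dist_coeffs': array([-0.08614949,  0.        ,  0.        ,  0.        ,  0.        ]), 'R': array([[ 0.01565398, -0.99983972, -0.00868803],
       [-0.99599209, -0.0148273 , -0.0882038 ],
       [ 0.08806084,  0.01003395, -0.99606456]]), 't': array([0.07392039, 0.55520049, 1.31769787])}
side {'mtx': array([[425.63592525,   0.        , 257.17307097],
       [  0.        , 425.63592525, 193.70994531],
       [  0.        ,   0.        ,   1.        ]]), 'dist_coeffs': array([-0.1562302,  0.       ,  0.       ,  0.       ,  0.       ]), 'R': array([[-7.54044582e-01, -6.56822789e-01,  7.70172198e-04],
       [-4.16560711e-01,  4.77312071e-01, -7.73724990e-01],
       [ 5.07832593e-01, -5.83743960e-01, -6.33521149e-01]]), 't': array([0.46940891, 0.2442258 , 0.92554511])}
```

View pics/top0.png

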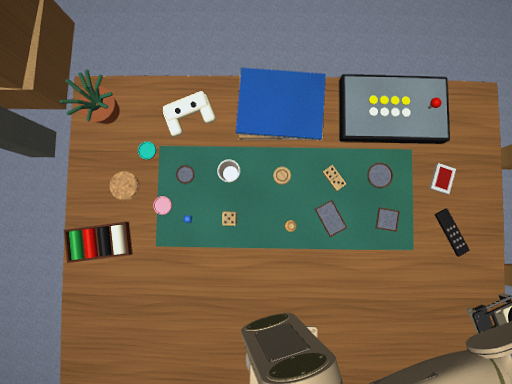

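View pics/side0.png

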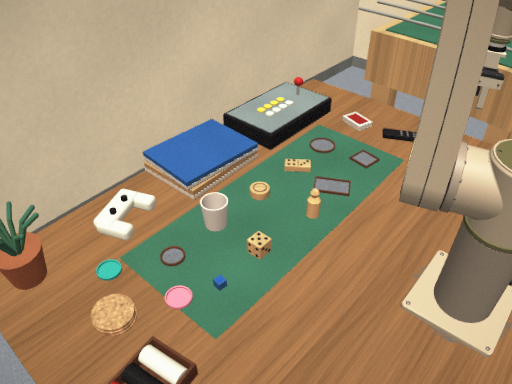

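Candidates: the small round trays at top-view (185,174) walnut, (163,205) pink and (147,150) turquoise. Walnut with a grey floor fits pin_tray. I'll confirm that in a crop and segment the pieces.

```bash
cat > h.py <<'E'
import cv2, numpy as np
from plant import robot
P={n:robot.camera_params(n) for n in("top","side")}
def ray(n,uv):
    p=P[n]; x=cv2.undistortPoints(np.array(uv,float).reshape(-1,1,2),p["mtx"],p["dist_coeffs"]).reshape(-1,2)
    d=np.c_[x,np.ones(len(x))]@p["R"]; c=-p["R"].T@p["t"]; return c,d
def onz(n,uv,z):
    c,d=ray(n,uv); return c+d*((z-c[2])/d[:,2])[:,None]
def proj(n,X):
    p=P[n]; return cv2.projectPoints(np.array(X,float).reshape(-1,1,3),cv2.Rodrigues(p["R"])[0],p["t"],p["mtx"],p["dist_coeffs"])[0].reshape(-1,2)
def mat_fg(im):
    # non-green region (mask) inside mat
    h=cv2.cvtColor(im,cv2.COLOR_BGR2HSV); return h
E
python3 - <<'E'
from h import *
im=cv2.imread('pics/top0.png')
cv2.imwrite('pics/crop0.png',cv2.resize(im[135:260,135:420],None,fx=2.8,fy=2.8,interpolation=cv2.INTER_CUBIC))
h=cv2.cvtColor(im,cv2.COLOR_BGR2HSV)
green=((h[...,0]>60)&(h[...,0]<95)&(h[...,1]>110)).astype(np.uint8)
m=(1-green); m[:150]=0;m[246:]=0;m[:,:162]=0;m[:,410:]=0
n,l,st,ce=cv2.connectedComponentsWithStats(m)
for i in range(1,n):
    if st[i,4]<20: continue
    cs,_=cv2.findContours((l==i).astype(np.uint8),0,2); c=max(cs,key=cv2.contourArea)
    print(st[i],ce[i].round(1),[np.round(a,1) for a in cv2.minAreaRect(c)], onz('top',ce[i],0.01).round(4)[0])
E
```

```text
[217 159  24  24 460] [228.6 170.5] [array([228.5, 170.5]), array([23., 23.]), np.float64(90.0)] [0.6189 0.1878 0.01  ]
[367 162  26  27 551] [379.7 174.9] [array([379.5, 175. ]), array([26., 25.]), np.float64(90.0)] [ 0.612  -0.3183  0.01  ]
[175 165  20  19 294] [184.7 174. ] [array([184.5, 174. ]), array([18., 19.]), np.float64(90.0)] [0.6052 0.3348 0.01  ]
[322 164  25  28 353] [333.8 177.6] [array([333.8, 177.6]), array([25.2, 13.8]), np.float64(53.1)] [ 0.6005 -0.1638  0.01  ]
[273 166  19  19 285] [281.8 175.2] [array([282., 175.]), array([18., 18.]), np.float64(90.0)] [0.6059 0.01   0.01  ]
[162 196  10  20 160] [165.8 205. ] [array([166.5, 205.5]), array([19.,  9.]), np.float64(90.0)] [0.5002 0.3949 0.01  ]
[314 199  33  39 693] [330.5 217.9] [array([330.6, 217.9]), array([33.3, 20.8]), np.float64(61.4)] [ 0.4661 -0.1529  0.01  ]
[375 207  25  25 490] [387.3 219.1] [array([387.4, 219. ]), array([22.4, 22. ]), np.float64(8.7)] [ 0.4646 -0.3428  0.01  ]
[222 211  15  15 224] [229. 218.] [array([229., 218.]), array([14., 14.]), np.float64(90.0)] [0.4606 0.1829 0.01  ]
[183 215   9   8  62] [186.8 218.5] [array([187. , 218.5]), array([7., 8.]), np.float64(90.0)] [0.4565 0.3232 0.01  ]
[284 220  13  12 129] [290.  225.5] [array([290. , 225.5]), array([11., 12.]), np.float64(90.0)] [ 0.4391 -0.0191  0.01  ]
```

View pics/crop0.png

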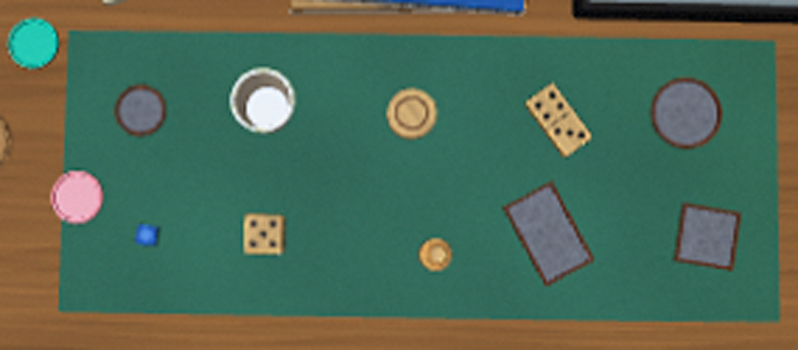

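The crop confirms it. pin_tray is the walnut ring with a grey floor at (185,174); the pink ring (163,205) and the turquoise ring (147,150) are not meant. Next I'll refine with mid-height planes and cross-check in the side view.

```bash
python3 - <<'E'
from h import *
for n in P: print(n,'cam',(-P[n]['R'].T@P[n]['t']).round(3))
top=cv2.imread('pics/top0.png'); side=cv2.imread('pics/side0.png')
T={}
for nm,uv,z in [('cup',(228.6,170.5),.04),('puck_tray',(379.7,174.9),.004),('pin_tray',(184.7,174),.004),('domino',(333.8,177.6),.01),('puck',(281.8,175.2),.012),('domino_tray',(330.5,217.9),.004),('die_tray',(387.3,219.1),.004),('die',(229,218),.022),('chalk',(186.8,218.5),.011),('pin',(290,225.5),.035)]:
    X=onz('top',[uv],z)[0]; T[nm]=(X,z); 
h=cv2.cvtColor(side,cv2.COLOR_BGR2HSV)
green=((h[...,0]>60)&(h[...,0]<95)&(h[...,1]>90)).astype(np.uint8)
n,l,st,ce=cv2.connectedComponentsWithStats(1-green)
for nm,(X,z) in T.items():
    uv=proj('side',[X])[0]; i=l[int(round(uv[1])),int(round(uv[0]))]
    print(nm,X.round(4),'r',np.hypot(*X[:2]).round(3),'side pred',uv.round(1),'comp',i,st[i],ce[i].round(1),'side xy',onz('side',[ce[i]],z)[0].round(4))
# angles from rect corners on plane
h=cv2.cvtColor(top,cv2.COLOR_BGR2HSV)
green=((h[...,0]>60)&(h[...,0]<95)&(h[...,1]>110)).astype(np.uint8)
n,l,st,ce=cv2.connectedComponentsWithStats(1-green)
for nm,z in [('domino',.01),('domino_tray',.008),('die_tray',.008),('die',.044),('puck',.012),('pin_tray',.008),('puck_tray',.008)]:
    uv=proj('top',[T[nm][0]])[0]; i=l[int(round(uv[1])),int(round(uv[0]))]
    cs,_=cv2.findContours((l==i).astype(np.uint8),0,cv2.CHAIN_APPROX_NONE); c=max(cs,key=cv2.contourArea)[:,0,:]
    w=(onz('top',c,z)[:,:2]*1000).astype(np.float32); r=cv2.minAreaRect(w); print(nm,np.round(r[0],1),np.round(r[1],1),round(r[2],1))
cv2.imwrite('pics/crops0.png',cv2.resize(side[125:310,130:405],None,fx=2.8,fy=2.8,interpolation=cv2.INTER_CUBIC))
E
```

```text
top cam [0.436 0.069 1.362]
side cam [-0.014  0.732  0.775]
cup [0.6149 0.185  0.04  ] r 0.642 side pred [212.6 211.2] comp 1 [     0      0    512    384 170400] [254.9 187.3] side xy [0.5981 0.0378 0.04  ]
puck_tray [ 0.6127 -0.3201  0.004 ] r 0.691 side pred [322. 144.] comp 2 [309 137  27  17 361] [322.  144.8] side xy [ 0.61   -0.3164  0.004 ]
pin_tray [0.6059 0.336  0.004 ] r 0.693 side pred [172.4 254.5] comp 25 [160 245  26  22 448] [172.3 255.5] side xy [0.6034 0.3383 0.004 ]
domino [ 0.6003 -0.1637  0.01  ] r 0.622 side pred [297.2 164.2] comp 4 [284 158  28  15 377] [297.3 165. ] side xy [ 0.5972 -0.1605  0.01  ]
puck [0.6055 0.01   0.012 ] r 0.606 side pred [259.4 189.3] comp 6 [249 181  22  20 367] [259.2 190.4] side xy [0.6026 0.0141 0.012 ]
domino_tray [ 0.4661 -0.1538  0.004 ] r 0.491 side pred [331.4 184.7] comp 5 [305 176  46  44 991] [324.6 192.9] side xy [ 0.4599 -0.1088  0.004 ]
die_tray [ 0.4645 -0.3444  0.004 ] r 0.578 side pred [364.  157.6] comp 3 [349 149  31  20 363] [364.2 158.4] side xy [ 0.4618 -0.3406  0.004 ]
die [0.4605 0.1818 0.022 ] r 0.495 side pred [258.3 243.6] comp 11 [246 230  26  30 568] [258.5 244.5] side xy [0.4581 0.1837 0.022 ]
chalk [0.4566 0.3229 0.011 ] r 0.559 side pred [219.  281.3] comp 28 [213 274  14  17 156] [219.5 281.9] side xy [0.4544 0.3234 0.011 ]
pin [ 0.439  -0.0174  0.035 ] r 0.439 side pred [313.1 203.4] comp 5 [305 176  46  44 991] [324.6 192.9] side xy [ 0.4408 -0.075   0.035 ]
domino [ 600.4 -163.8] [84.1 46.7] 37.1
domino_tray [ 466.1 -153.4] [109.8  69.2] 29.1
die_tray [ 465.  -343.3] [75.1 73. ] 81.2
die [460.1 180. ] [45.1 45.4] 1.0
puck [606.2   9.3] [60.4 59.9] 0.7
pin_tray [605.5 335.9] [60.9 64.4] 0.8
puck_tray [ 612.  -318.4] [85.  88.2] 89.5
```

View pics/crops0.png

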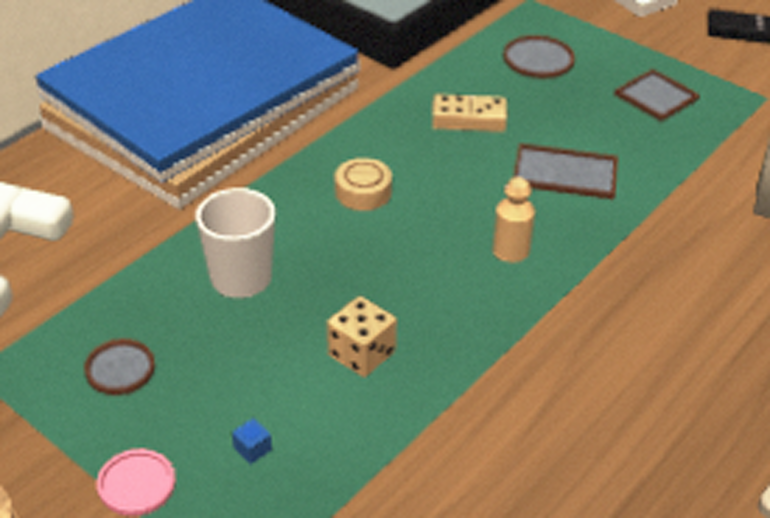

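```bash
cat >> h.py <<'E'
def rel(x,y,z,psi,ret=False):
    s=robot.read_state(); R=cv2.Rodrigues(s['orientation'])[0]; ps=np.degrees(np.arctan2(R[1,0],R[0,0]))
    d=np.array([x,y,z])-s['tool_pos']
    a=np.radians(psi); Rt=np.array([[np.cos(a),np.sin(a),0],[np.sin(a),-np.cos(a),0],[0,0,-1]])
    print('t',round(s['t'],2),'pos',(s['tool_pos']*1000).round(1),'psi',ps.round(1),'tilt',np.degrees(np.arccos(-R[2,2])).round(2),'open',(s['opening']*1000).round(1),'F',s['force'].round(1),'q',s['q'].round(2))
    print('roll first',round(ps-psi,2),'then tool-frame cm',(Rt.T@d*100).round(2),'| in current frame',(R.T@d*100).round(2))
E
python3 -c "
from h import *
rel(.5987,-.162,.15,37)"
```

```text
Traceback (most recent call last):
  File "h.py", line 18, in rel
    print('t',round(s['t'],2),'pos',(s['tool_pos']*1000).round(1),'psi',ps.round(1),'tilt',np.degrees(np.arccos(-R[2,2])).round(2),'open',(s['opening']*1000).round(1),'F',s['force'].round(1),'q',s['q'].round(2))
                                                                                                                                          ^^^^^^^^^^^^^^^^^^^^^^^^^
AttributeError: 'float' object has no attribute 'round'
```

```bash
sed -i "s/(s\['opening'\]\*1000).round(1)/round(float(s['opening'])*1000,1)/" h.py
python3 -c "
from h import *
rel(.5987,-.162,.15,37)"
```

```text
t 0.1 pos [ 220.1 -557.7  231.7] psi 21.5 tilt 0.1 open 93.1 F [-0.2  0.   0.3] q [-1.28  0.13  1.49 -0.    1.52 -0.09]
roll first -15.47 then tool-frame cm [54.05 -8.81  8.17] | in current frame [ 49.74 -22.9    8.21]
```

Request:
carry_out:
  commands:
    - [[0, 0, 0, -5.2], [0, 0, 0, -5.2], [0, 0, 0, -5.1], [3.6, -0.6, 0.5, 0], [3.6, -0.6, 0.5, 0], [3.6, -0.6, 0.5, 0], [3.6, -0.6, 0.5, 0], [3.6, -0.6, 0.5, 0], [3.6, -0.6, 0.5, 0], [3.6, -0.6, 0.5, 0], [3.6, -0.6, 0.5, 0], [3.6, -0.6, 0.5, 0], [3.6, -0.6, 0.5, 0], [3.6, -0.6, 0.5, 0], [3.6, -0.6, 0.5, 0], [3.6, -0.6, 0.5, 0], [3.6, -0.6, 0.5, 0], [3.6, -0.4, 0.5, 0], [0, 0, 0, 0], [0, 0, 0, 0]]
  claw: 7
  grip_force: 20

```text
t: 1.77
tool_pos: [0.5986, -0.1607, 0.1562]
orientation: [-2.976, -1.002, 0.003]
force: [-0.8, -0.3, 0.0]
opening: 0.0702
```

```bash
python3 -c "
from h import *
rel(.5987,-.162,.023,37)
for n in P: cv2.imwrite(f'pics/{n}1.png',robot.read_camera(n)[:,:,::-1])"
```

```text
t 1.77 pos [ 598.6 -160.7  156.2] psi 37.2 tilt 0.13 open 70.2 F [-0.8 -0.3  0. ] q [-0.34  0.23  1.52 -0.    1.4   0.58]
roll first 0.22 then tool-frame cm [-0.07  0.11 13.32] | in current frame [-0.06  0.14 13.32]
```

View pics/side1.png

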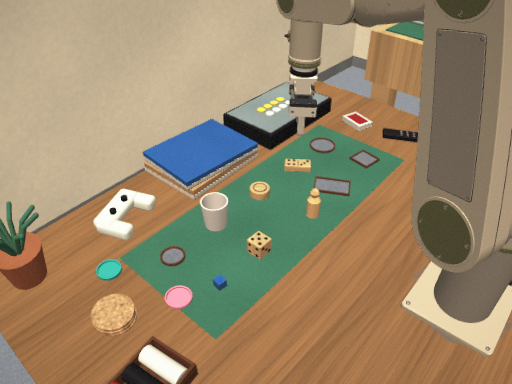

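The side view shows the fingers at about (302,130), above the domino at (297,165), as expected. I'll descend and grip.

Request:
carry_out:
  commands:
    - [[0, 0.1, 3, 0], [-0.1, 0, 3, 0], [0, 0, 3, 0], [0, 0, 2, 0], [0, 0, 1.5, 0], [0, 0, 0.6, 0], [0, 0, 0.2, 0], [0, 0, 0, 0], [0, 0, 0, 0]]

```text
t: 2.62
tool_pos: [0.5989, -0.1649, 0.0263]
orientation: [2.978, 0.996, 0.003]
force: [0.0, -0.4, 0.4]
opening: 0.0698
```

Request:
carry_out:
  commands:
    - [[0, 0, 0, 0], [0, 0, 0, 0], [0, 0, 0, 0], [0, 0, 0, 0], [0, 0, 0, 0], [0, 0, 0, 0], [0, 0, 0, 0], [0, 0, 0, 0]]
  claw: 3

```text
t: 3.28
tool_pos: [0.5982, -0.1639, 0.0249]
orientation: [-2.979, -0.998, -0.0]
force: [-0.5, 2.1, 3.1]
opening: 0.0393
```

```bash
python3 -c "
from h import *
rel(.4648,-.152,.10,29)"
```

```text
t 3.28 pos [ 598.2 -163.9   24.9] psi 37.0 tilt 0.01 open 39.3 F [-0.5  2.1  3.1] q [-0.35  0.37  1.6   0.    1.17  0.57]
roll first 8.04 then tool-frame cm [-11.09  -7.51  -7.51] | in current frame [-9.93 -8.99 -7.51]
```

Request:
carry_out:
  commands:
    - [[0, 0, -1.5, 0], [0, 0, -3, 0], [0, 0, -3, 0], [0, 0, 0, 4], [0, 0, 0, 4], [-1.5, -1, 0, 0], [-2, -1.5, 0, 0], [-2, -1.5, 0, 0], [-2, -1.5, 0, 0], [-2, -1, 0, 0], [-1, -0.7, 0, 0], [-0.6, -0.3, 0, 0], [0, 0, 0, 0], [0, 0, 0, 0], [0, 0, 0, 0]]

```text
t: 4.53
tool_pos: [0.4656, -0.1526, 0.0999]
orientation: [3.041, 0.787, 0.001]
force: [-1.2, 0.2, -0.8]
opening: 0.0398
```

```bash
python3 -c "
from h import *
rel(.4648,-.152,.029,29)
for n in P: cv2.imwrite(f'pics/{n}2.png',robot.read_camera(n)[:,:,::-1])
im=cv2.imread('pics/side2.png'); cv2.imwrite('pics/side2c.png',cv2.resize(im[90:230,250:420],None,fx=4,fy=4))"
```

```text
t 4.53 pos [ 465.6 -152.6   99.9] psi 29.0 tilt 0.06 open 39.8 F [-1.2  0.2 -0.8] q [-0.42 -0.06  1.94  0.    1.27  0.64]
roll first 0.03 then tool-frame cm [-0.04 -0.09  7.09] | in current frame [-0.04 -0.09  7.09]
```

View pics/side2c.png

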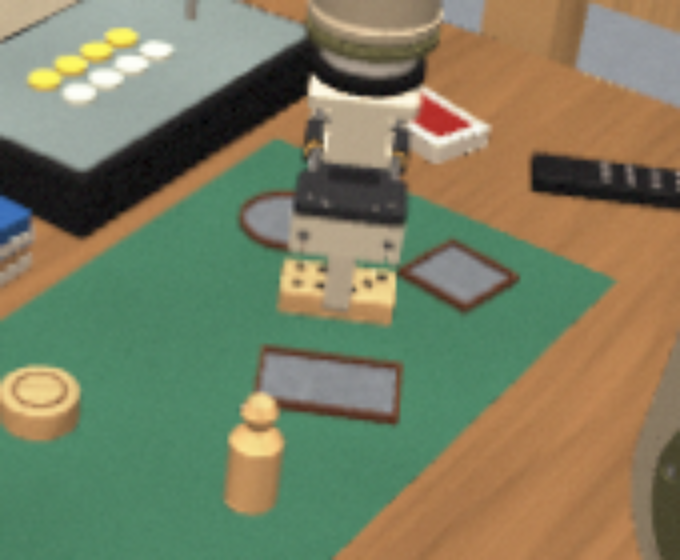

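The side crop shows the domino held level by its middle. Its long side runs parallel to the oblong tray, which is directly below. I'll lower it.

Request:
carry_out:
  commands:
    - [[0, -0.1, 1.5, 0], [0, 0, 2, 0], [0, 0, 1.8, 0], [0, 0, 0.9, 0], [0, 0, 0.5, 0], [0, 0, 0.3, 0], [0, 0, 0.1, 0], [0, 0, 0, 0], [0, 0, 0, 0]]

```text
t: 5.38
tool_pos: [0.4649, -0.1518, 0.0296]
orientation: [3.04, 0.787, 0.002]
force: [0.1, 1.2, 0.1]
opening: 0.0396
```

```bash
python3 -c "
from h import *
rel(.4648,-.152,.0285,29)"
```

```text
t 5.38 pos [ 464.9 -151.8   29.6] psi 29.0 tilt 0.09 open 39.6 F [0.1 1.2 0.1] q [-0.42  0.04  1.98 -0.    1.12  0.64]
roll first 0.03 then tool-frame cm [-0.02  0.01  0.11] | in current frame [-0.02  0.01  0.11]
```

Next I'll lower 1 mm, release and lift.

Request:
carry_out:
  commands:
    - [[0, 0, 0.1, 0], [0, 0, 0, 0], [0, 0, 0, 0]]

```text
t: 5.63
tool_pos: [0.4644, -0.1516, 0.028]
orientation: [3.041, 0.787, 0.001]
force: [0.4, -0.7, 0.1]
opening: 0.0396
```

Request:
carry_out:
  commands:
    - [[0, 0, 0, 0], [0, 0, 0, 0], [0, 0, 0, 0], [0, 0, 0, 0], [0, 0, 0, 0], [0, 0, -1, 0], [0, 0, -3, 0], [0, 0, -4, 0], [0, 0, -4, 0], [0, 0, 0, 7], [0, 0, 0, 7], [0, 0, 0, 7], [0, 0, 0, 7], [0, 0, 0, 1], [0, 0, 0, 0]]
  claw: 6.5

```text
t: 6.88
tool_pos: [0.4643, -0.1515, 0.1482]
orientation: [3.141, 0.004, 0.001]
force: [-0.7, -0.4, 0.1]
opening: 0.065
```

```bash
python3 -c "
from h import *
rel(.438,-.0165,.155,0)"
```

```text
t 6.88 pos [ 464.3 -151.5  148.2] psi 0.2 tilt 0.03 open 65.0 F [-0.7 -0.4  0.1] q [-0.42 -0.12  1.89  0.    1.37  1.15]
roll first 0.16 then tool-frame cm [ -2.63 -13.5   -0.68] | in current frame [ -2.59 -13.51  -0.68]
```

Request:
carry_out:
  commands:
    - [[-0.4, -2, -0.4, 0], [-0.5, -3, -0.4, 0], [-0.5, -3, 0, 0], [-0.5, -3, 0, 0], [-0.5, -1.7, 0, 0], [-0.2, -0.8, 0, 0], [0, 0, 0, 0], [0, 0, 0, 0], [0, 0, 0, 0]]
  claw: 7.5

```text
t: 7.63
tool_pos: [0.4384, -0.0174, 0.1558]
orientation: [3.141, 0.002, 0.0]
force: [-0.1, -0.2, 0.0]
opening: 0.0749
```

```bash
python3 -c "
from h import *
rel(.438,-.0165,.030,0)
im=robot.read_camera('side')[:,:,::-1]; cv2.imwrite('pics/side3c.png',cv2.resize(im[110:260,230:420],None,fx=4,fy=4))
im=robot.read_camera('top')[:,:,::-1]; cv2.imwrite('pics/top3.png',im)"
```

```text
t 7.63 pos [438.4 -17.4 155.8] psi 0.1 tilt 0.03 open 74.9 F [-0.1 -0.2  0. ] q [-0.16 -0.27  2.01 -0.    1.4   1.41]
roll first 0.06 then tool-frame cm [-0.04 -0.09 12.58] | in current frame [-0.05 -0.1  12.58]
```

View pics/side3c.png

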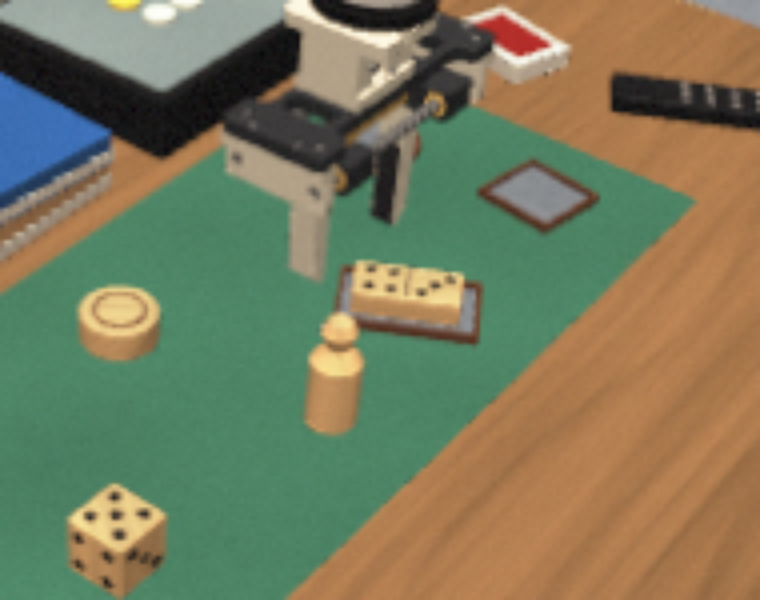

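The domino lies flat in its tray (side crop about (410,290)). I'll compare the observed fingertips, crop (310,275) and (388,222), with their projection.

```bash
python3 -c "
from h import *
for y in (-.0174+.0375+.009,-.0174-.0375-.009): print((proj('side',[[.4384,y,.1418]])-[230,110])*4)
# domino now, top+side
im=cv2.imread('pics/top3.png'); cv2.imwrite('pics/top3c.png',cv2.resize(im[140:260,250:420],None,fx=4,fy=4))"
```

```text
[[304.16939095 279.01970256]]
[[388.39696476 213.30673423]]
```

View pics/top3c.png

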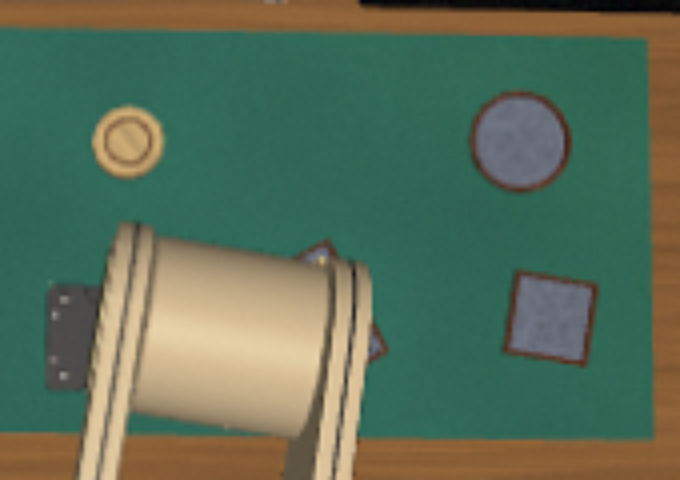

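The projection agrees with the fingertips to about 1 px. In the top view the arm hides the domino, so I'll check it later. I'll descend onto the pin.

Request:
carry_out:
  commands:
    - [[0, -0.1, 2, 0], [0, 0, 3, 0], [0, 0, 3, 0], [0, 0, 2.5, 0], [0, 0, 1.2, 0], [0, 0, 0.6, 0], [0, 0, 0.3, 0], [0, 0, 0, 0], [0, 0, 0, 0]]

```text
t: 8.48
tool_pos: [0.4391, -0.0159, 0.0307]
orientation: [3.141, 0.0, 0.002]
force: [-0.2, 0.3, 0.3]
opening: 0.075
```

Request:
carry_out:
  commands:
    - [[0, 0, 0, 0], [0, 0, 0, 0], [0, 0, 0, 0], [0, 0, 0, 0], [0, 0, 0, 0], [0, 0, 0, 0], [0, 0, 0, 0], [0, 0, 0, 0], [0, 0, 0, 0]]
  claw: 2.5
  grip_force: 20

```text
t: 9.23
tool_pos: [0.4381, -0.0155, 0.0297]
orientation: [-3.142, -0.001, 0.0]
force: [-0.6, 0.6, 1.6]
opening: 0.0355
```

```bash
python3 -c "
from h import *
rel(.6046,.3372,.16,0)"
```

```text
t 9.23 pos [438.1 -15.5  29.7] psi 0.0 tilt 0.0 open 35.5 F [-0.6  0.6  1.6] q [-0.15 -0.11  2.12  0.    1.13  1.42]
roll first 0.04 then tool-frame cm [ 16.65 -35.27 -13.03] | in current frame [ 16.67 -35.26 -13.03]
```

Request:
carry_out:
  commands:
    - [[0, 0, -1.5, 0], [0, 0, -3, 0], [0, 0, -3.5, 0], [0, 0, -3.5, 0], [0.6, -1.2, -1.5, 0], [1.2, -2.6, 0, 0], [1.5, -3.2, 0, 0], [1.5, -3.2, 0, 0], [1.5, -3.2, 0, 0], [1.5, -3.2, 0, 0], [1.5, -3.2, 0, 0], [1.5, -3.2, 0, 0], [1.5, -3.2, 0, 0], [1.5, -3.2, 0, 0], [1.5, -3.2, 0, 0], [1.2, -2.6, 0, 0], [0.8, -1.6, 0, 0], [0.4, -0.8, 0, 0], [0, 0, 0, 0], [0, 0, 0, 0]]

```text
t: 10.9
tool_pos: [0.6145, 0.3606, 0.1587]
orientation: [3.141, 0.002, -0.002]
force: [0.4, -0.1, -0.7]
opening: 0.0351
```

```bash
python3 -c "
from h import *
rel(.6046,.3372,.04,0)"
```

```text
t 10.9 pos [614.5 360.6 158.7] psi 0.1 tilt 0.08 open 35.1 F [ 0.4 -0.1 -0.7] q [ 0.46  0.47  1.21 -0.    1.46  2.03]
roll first 0.07 then tool-frame cm [-0.99  2.34 11.87] | in current frame [-0.98  2.33 11.87]
```

Request:
carry_out:
  commands:
    - [[-0.5, 1.2, 0, 0], [-0.5, 1.1, 0, 0], [0, 0, 2, 0], [0, 0, 3, 0], [0, 0, 3, 0], [0, 0, 2, 0], [0, 0, 1.2, 0], [0, 0, 0.4, 0], [0, 0, 0, 0], [0, 0, 0, 0], [0, 0, 0, 0]]

```text
t: 11.82
tool_pos: [0.6064, 0.3381, 0.0461]
orientation: [-3.14, -0.001, -0.005]
force: [0.1, 0.8, -0.4]
opening: 0.0355
```

```bash
python3 -c "
from h import *
rel(.6046,.3372,.033,0)
im=robot.read_camera('side')[:,:,::-1]; cv2.imwrite('pics/side4c.png',cv2.resize(im[170:320,100:290],None,fx=4,fy=4))"
```

```text
t 11.82 pos [606.4 338.1  46.1] psi 0.0 tilt 0.2 open 35.5 F [ 0.1  0.8 -0.4] q [ 0.43  0.52  1.36 -0.    1.25  2.01]
roll first 0.02 then tool-frame cm [-0.18  0.09  1.31] | in current frame [-0.18  0.09  1.31]
```

View pics/side4c.png

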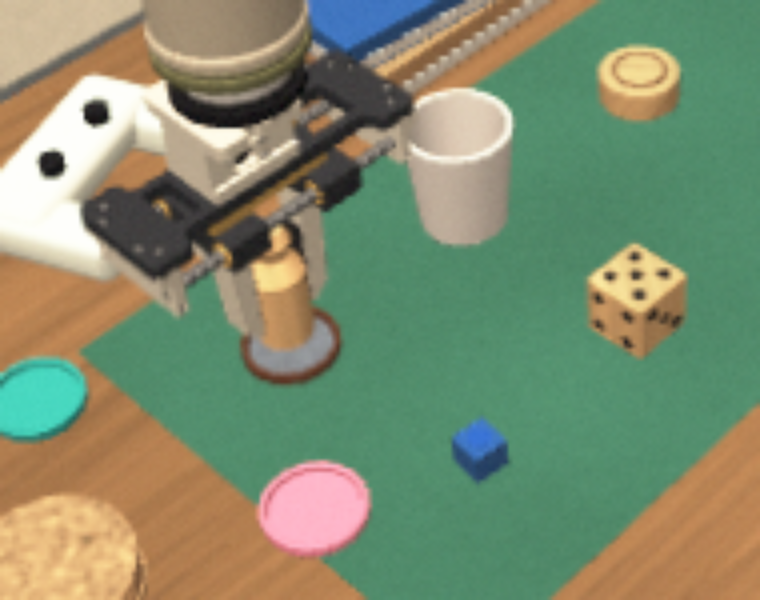

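The pin hangs upright over the walnut tray (side crop about (290,345)), clear of the cup. I'll lower it.

Request:
carry_out:
  commands:
    - [[-0.2, 0.1, 0.4, 0], [0, 0, 0.4, 0], [0, 0, 0.3, 0], [0, 0, 0.1, 0], [0, 0, 0, 0], [0, 0, 0, 0], [0, 0, 0, 0]]

```text
t: 12.45
tool_pos: [0.603, 0.3367, 0.0325]
orientation: [-3.142, -0.001, -0.0]
force: [-2.9, -1.7, 7.5]
opening: 0.0357
```

```bash
python3 -c "
from h import *
rel(.6046,.3372,.033,0)"
```

```text
t 12.45 pos [603.  336.7  32.5] psi 0.0 tilt 0.01 open 35.7 F [-2.9 -1.7  7.5] q [ 0.44  0.53  1.38 -0.    1.23  2.01]
roll first 0.04 then tool-frame cm [ 0.16 -0.05 -0.05] | in current frame [ 0.16 -0.05 -0.05]
```

Contact with the floor at 7.5 N. I'll release.

Request:
carry_out:
  commands:
    - [[0, 0, 0, 0], [0, 0, 0, 0], [0, 0, 0, 0], [0, 0, 0, 0], [0, 0, 0, 0], [0, 0, -1, 0], [0, 0, -2, 0], [0, 0, -3, 0], [0, 0, -3, 0], [0, 0, -3, 0], [0, 0, 0, 0], [0, 0, 0, 0]]
  claw: 6.5

```text
t: 13.45
tool_pos: [0.6049, 0.3375, 0.156]
orientation: [-3.139, -0.001, -0.009]
force: [0.4, 0.4, -1.0]
opening: 0.0649
```

```bash
python3 -c "
from h import *
rel(.4593,.1825,.155,0)
im=robot.read_camera('side')[:,:,::-1]; cv2.imwrite('pics/side5c.png',cv2.resize(im[170:320,100:290],None,fx=4,fy=4))"
```

```text
t 13.45 pos [604.9 337.5 156. ] psi 0.0 tilt 0.38 open 64.9 F [ 0.4  0.4 -1. ] q [0.43 0.41 1.29 0.   1.43 2.01]
roll first 0.03 then tool-frame cm [-14.56  15.5    0.1 ] | in current frame [-14.57  15.5   -0.03]
```

View pics/side5c.png

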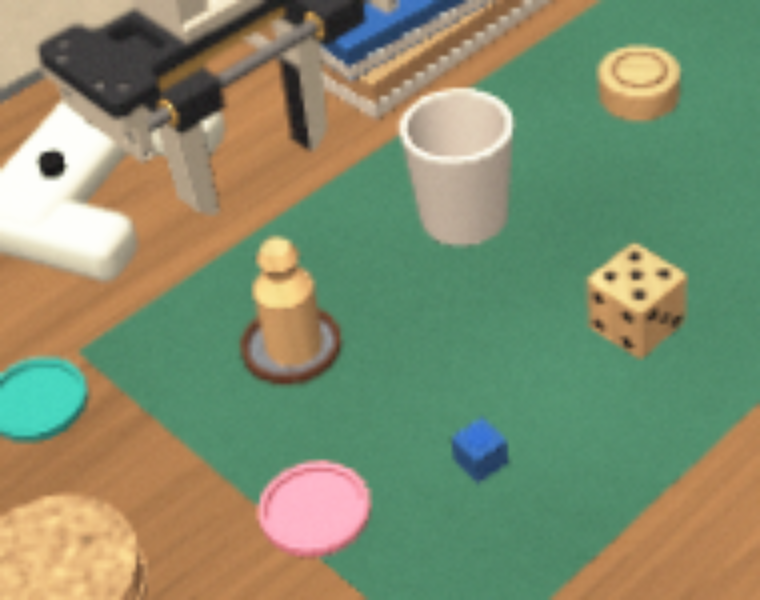

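The pin stands upright in the walnut tray (side crop (290,330)). Next is the die.

Request:
carry_out:
  commands:
    - [[-1, 1, 0, 0], [-2, 2, 0, 0], [-2.5, 2.6, 0, 0], [-2.5, 2.6, 0, 0], [-2.5, 2.7, 0, 0], [-2, 2.3, 0, 0], [-1.3, 1.5, 0, 0], [-0.7, 0.8, 0, 0], [0, 0, 0, 0], [0, 0, 0, 0], [0, 0, 0, 0]]
  claw: 7.5

```text
t: 14.42
tool_pos: [0.4581, 0.1819, 0.1511]
orientation: [-3.142, -0.001, 0.001]
force: [0.5, -0.6, 0.3]
opening: 0.0751
```

```bash
python3 -c "
from h import *
rel(.4593,.1825,.026,0)"
```

```text
t 14.42 pos [458.1 181.9 151.1] psi 0.0 tilt 0.04 open 75.1 F [ 0.5 -0.6  0.3] q [ 0.27 -0.11  1.88  0.    1.37  1.84]
roll first 0.03 then tool-frame cm [ 0.12 -0.06 12.51] | in current frame [ 0.13 -0.06 12.51]
```

Request:
carry_out:
  commands:
    - [[0.1, 0, 2, 0], [0, 0, 3, 0], [0, 0, 3, 0], [0, 0, 2.4, 0], [0, 0, 1.2, 0], [0, 0, 0.5, 0], [0, 0, 0.2, 0], [0, 0, 0, 0], [0, 0, 0, 0]]

```text
t: 15.17
tool_pos: [0.4604, 0.182, 0.0302]
orientation: [-3.141, -0.001, -0.004]
force: [-0.3, -0.3, -0.5]
opening: 0.0753
```

Request:
carry_out:
  commands:
    - [[0, 0, 0, 0], [0, 0, 0, 0], [0, 0, 0, 0], [0, 0, 0, 0], [0, 0, 0, 0], [0, 0, 0, 0], [0, 0, 0, 0], [0, 0, 0, 0]]
  claw: 3.3
  grip_force: 20

```text
t: 15.83
tool_pos: [0.4591, 0.1816, 0.0289]
orientation: [-3.141, -0.001, -0.0]
force: [-0.4, 0.3, 3.9]
opening: 0.0438
```

```bash
python3 -c "
from h import *
rel(.4632,-.3425,.16,-8.8)
rel(.4632,-.3425,.16,0)"
```

```text
t 15.83 pos [459.1 181.6  28.9] psi 0.0 tilt 0.01 open 43.8 F [-0.4  0.3  3.9] q [0.27 0.05 1.97 0.   1.12 1.84]
roll first 8.83 then tool-frame cm [  8.42  51.73 -13.11] | in current frame [  0.38  52.41 -13.12]
t 15.83 pos [459.1 181.6  28.9] psi 0.0 tilt 0.01 open 43.8 F [-0.4  0.3  3.9] q [0.27 0.05 1.97 0.   1.12 1.84]
roll first 0.03 then tool-frame cm [  0.41  52.41 -13.11] | in current frame [  0.38  52.41 -13.12]
```

Request:
carry_out:
  commands:
    - [[0, 0, -1.5, 0], [0, 0, -3, 0], [0, 0, -3.5, 0], [0, 1.5, -2, 0], [0, 3, 0, 0], [0, 3.6, 0, 0], [0, 3.6, 0, 0], [0, 3.6, 0, 0], [0.1, 3.6, 0, 0], [0, 3.6, 0, 0], [0.1, 3.6, 0, 0], [0, 3.6, 0, 0], [0.1, 3.6, 0, 0], [0, 3.6, 0, 0], [0.1, 3.6, 0, 0], [0, 3.6, 0, 0], [0, 3, 0, 0], [0, 2, 0, 0], [0, 1, 0, 0], [0, 0, 0, 0]]

```text
t: 17.5
tool_pos: [0.4628, -0.3211, 0.1282]
orientation: [-3.142, 0.003, 0.001]
force: [0.3, 0.2, -0.2]
opening: 0.0442
```

Request:
carry_out:
  commands:
    - [[0, 0, 0, 4.4], [0, 0, 0, 4.4], [0, 0, 0, 0], [0, 0, 0, 0]]

```text
t: 17.83
tool_pos: [0.4634, -0.3181, 0.1285]
orientation: [-3.132, 0.235, 0.0]
force: [-0.2, 0.1, -1.2]
opening: 0.0439
```

```bash
python3 -c "
from h import *
rel(.4632,-.3425,.033,-8.8)"
```

```text
t 17.83 pos [ 463.4 -318.1  128.5] psi -8.6 tilt 0.04 open 43.9 F [-0.2  0.1 -1.2] q [-0.69  0.1   1.71  0.    1.33  1.03]
roll first 0.23 then tool-frame cm [0.35 2.42 9.55] | in current frame [0.34 2.42 9.54]
```

Request:
carry_out:
  commands:
    - [[0.1, 0.8, 0, 0], [0.2, 1.1, 1, 0], [0, 0.5, 2, 0], [0, 0, 2.5, 0], [0, 0, 1.7, 0], [0, 0, 0.8, 0], [0, 0, 0.4, 0], [0, 0, 0, 0], [0, 0, 0, 0], [0, 0, 0, 0]]

```text
t: 18.67
tool_pos: [0.4635, -0.3444, 0.0462]
orientation: [3.131, -0.239, 0.003]
force: [-0.5, 0.4, -0.0]
opening: 0.0437
```

```bash
python3 -c "
from h import *
rel(.4632,-.3425,.032,-8.8)
im=robot.read_camera('side')[:,:,::-1]; cv2.imwrite('pics/side6c.png',cv2.resize(im[100:240,250:420],None,fx=4,fy=4))"
```

```text
t 18.67 pos [ 463.5 -344.4   46.2] psi -8.7 tilt 0.14 open 43.7 F [-0.5  0.4 -0. ] q [-0.73  0.23  1.73  0.    1.18  1.  ]
roll first 0.06 then tool-frame cm [-0.06 -0.18  1.42] | in current frame [-0.06 -0.18  1.42]
```

View pics/side6c.png

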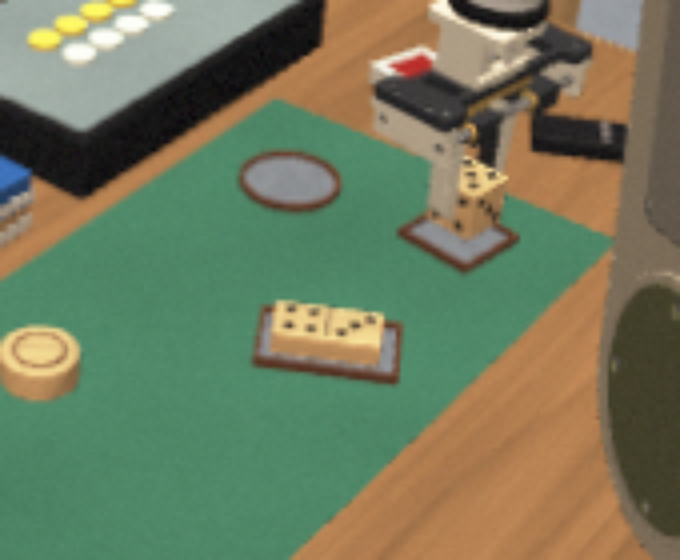

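The die (crop (470,205)) is 14 mm above the square tray and aligned. I'll lower it.

Request:
carry_out:
  commands:
    - [[0, -0.2, 0.5, 0], [0, 0, 0.5, 0], [0, 0, 0.3, 0], [0, 0, 0.1, 0], [0, 0, 0, 0], [0, 0, 0, 0], [0, 0, 0, 0]]

```text
t: 19.3
tool_pos: [0.4631, -0.3415, 0.0315]
orientation: [-3.132, 0.24, -0.0]
force: [-4.3, 2.8, 9.8]
opening: 0.0438
```

```bash
python3 -c "
from h import *
rel(.4632,-.3425,.032,-8.8)"
```

```text
t 19.3 pos [ 463.1 -341.5   31.5] psi -8.8 tilt 0.01 open 43.8 F [-4.3  2.8  9.8] q [-0.72  0.25  1.74  0.    1.15  1.  ]
roll first 0.04 then tool-frame cm [ 0.03  0.09 -0.05] | in current frame [ 0.03  0.09 -0.05]
```

Seated at 10 N. I'll release, lift and turn back.

Request:
carry_out:
  commands:
    - [[0, 0, 0, 0], [0, 0, 0, 0], [0, 0, 0, 0], [0, 0, 0, 0], [0, 0, 0, 0], [0, 0, -1, 0], [0, 0, -2.5, 0], [0, 0, -3.5, 0], [0, 0, -3.5, 0], [0, 0, 0, -4.4], [0, 0, 0, -4.4], [0, 0, 0, 0]]
  claw: 7

```text
t: 20.3
tool_pos: [0.4635, -0.3422, 0.1376]
orientation: [3.14, 0.007, 0.003]
force: [-1.1, 0.5, -0.3]
opening: 0.0698
```

```bash
python3 -c "
from h import *
rel(.604,.012,.14,0)"
```

```text
t 20.3 pos [ 463.5 -342.2  137.6] psi 0.2 tilt 0.15 open 69.8 F [-1.1  0.5 -0.3] q [-0.72  0.13  1.67  0.    1.34  0.84]
roll first 0.24 then tool-frame cm [ 14.05 -35.42  -0.24] | in current frame [ 14.2  -35.36  -0.28]
```

Request:
carry_out:
  commands:
    - [[0.5, -1.4, 0, 0], [1.2, -3, 0, 0], [1.2, -3, 0, 0], [1.2, -3, 0, 0], [1.2, -3, 0, 0], [1.2, -3, 0, 0], [1.2, -3, 0, 0], [1.2, -3, 0, 0], [1.2, -3, 0, 0], [1.2, -3, 0, 0], [1.2, -3, 0, 0], [1, -2.4, 0, 0], [0.5, -1.2, 0, 0], [0.2, -0.4, 0, 0], [0, 0, 0, 0], [0, 0, 0, 0], [0, 0, 0, 0]]
  claw: 8.8

```text
t: 21.72
tool_pos: [0.6042, 0.0111, 0.1355]
orientation: [3.141, -0.002, -0.001]
force: [-0.7, -1.2, -0.5]
opening: 0.0876
```

```bash
python3 -c "
from h import *
rel(.604,.012,.0245,0)
for n in P:
  im=robot.read_camera(n)[:,:,::-1]; cv2.imwrite(f'pics/{n}7.png',im)"
```

```text
t 21.72 pos [604.2  11.1 135.5] psi -0.1 tilt 0.04 open 87.6 F [-0.7 -1.2 -0.5] q [-0.07  0.21  1.58 -0.    1.35  1.51]
roll first -0.07 then tool-frame cm [-0.02 -0.09 11.1 ] | in current frame [-0.02 -0.1  11.1 ]
```

View pics/side7.png

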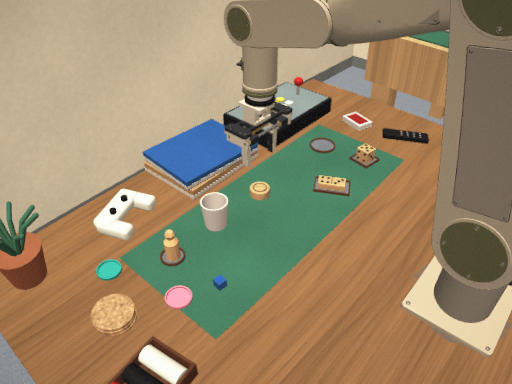

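The side view shows the die (366,152), domino (332,185) and pin (171,245) in their trays, and the puck at (260,190) under the jaws. I'll descend.

Request:
carry_out:
  commands:
    - [[0, -0.1, 2, 0], [0, 0, 3, 0], [0, 0, 2.8, 0], [0, 0, 1.8, 0], [0, 0, 1, 0], [0, 0, 0.4, 0], [0, 0, 0, 0], [0, 0, 0, 0]]

```text
t: 22.48
tool_pos: [0.6056, 0.013, 0.027]
orientation: [3.141, 0.0, 0.003]
force: [0.5, 0.3, -0.5]
opening: 0.0879
```

Request:
carry_out:
  commands:
    - [[0, 0, 0, 0], [0, 0, 0, 0], [0, 0, 0, 0], [0, 0, 0, 0], [0, 0, 0, 0], [0, 0, 0, 0], [0, 0, 0, 0], [0, 0, 0, 0]]
  claw: 4.8
  grip_force: 20

```text
t: 23.15
tool_pos: [0.605, 0.0134, 0.026]
orientation: [3.142, 0.001, 0.001]
force: [-1.1, -0.1, 3.8]
opening: 0.0574
```

```bash
python3 -c "
from h import *
rel(.6114,-.3183,.10,0)"
```

```text
t 23.15 pos [605.   13.4  26. ] psi 0.0 tilt 0.03 open 57.4 F [-1.1 -0.1  3.8] q [-0.06  0.33  1.65 -0.    1.16  1.51]
roll first 0.04 then tool-frame cm [ 0.64 33.17 -7.4 ] | in current frame [ 0.63 33.17 -7.39]
```

Request:
carry_out:
  commands:
    - [[0, 0, -1.5, 0], [0, 0, -3, 0], [0, 0, -3, 0], [0, 1.5, 0, 0], [0, 2.5, 0, 0], [0.2, 3, 0, 0], [0, 3, 0, 0], [0.2, 3, 0, 0], [0, 3, 0, 0], [0.2, 3, 0, 0], [0, 3, 0, 0], [0, 3, 0, 0], [0, 3, 0, 0], [0, 2.6, 0, 0], [0, 1.5, 0, 0], [0, 0.8, 0, 0], [0, 0.2, 0, 0], [0, 0, 0, 0], [0, 0, 0, 0]]

```text
t: 24.73
tool_pos: [0.611, -0.3162, 0.1003]
orientation: [-3.141, -0.002, 0.001]
force: [0.1, -0.5, -1.4]
opening: 0.0579
```

```bash
python3 -c "
from h import *
rel(.6114,-.3183,.029,0)"
```

```text
t 24.73 pos [ 611.  -316.2  100.3] psi 0.1 tilt 0.05 open 57.9 F [ 0.1 -0.5 -1.4] q [-0.55  0.45  1.35  0.    1.34  1.02]
roll first 0.09 then tool-frame cm [0.04 0.21 7.13] | in current frame [0.04 0.22 7.13]
```

Request:
carry_out:
  commands:
    - [[0, 0.2, 1.5, 0], [0, 0, 2, 0], [0, 0, 1.7, 0], [0, 0, 0.8, 0], [0, 0, 0, 0], [0, 0, 0, 0], [0, 0, 0, 0]]

```text
t: 25.32
tool_pos: [0.6117, -0.3196, 0.0417]
orientation: [3.141, 0.002, 0.002]
force: [0.3, 0.6, -0.9]
opening: 0.0576
```

```bash
python3 -c "
from h import *
rel(.6114,-.3183,.029,0)
im=robot.read_camera('side')[:,:,::-1]; cv2.imwrite('pics/side8c.png',cv2.resize(im[80:220,250:420],None,fx=4,fy=4))"
```

```text
t 25.32 pos [ 611.7 -319.6   41.7] psi 0.1 tilt 0.09 open 57.6 F [ 0.3  0.6 -0.9] q [-0.56  0.52  1.38  0.    1.25  1.01]
roll first 0.06 then tool-frame cm [-0.03 -0.13  1.27] | in current frame [-0.03 -0.13  1.27]
```

View pics/side8c.png

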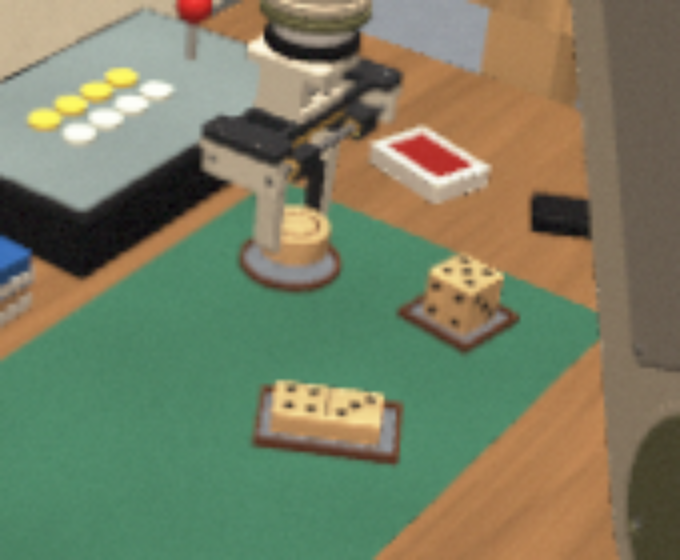

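The puck (crop (300,235)) is above the large round tray, level and centred. I'll lower it.

Request:
carry_out:
  commands:
    - [[0, -0.1, 0.5, 0], [0, 0, 0.4, 0], [0, 0, 0.3, 0], [0, 0, 0.1, 0], [0, 0, 0, 0], [0, 0, 0, 0], [0, 0, 0, 0]]

```text
t: 25.95
tool_pos: [0.611, -0.3187, 0.0285]
orientation: [3.141, 0.001, 0.0]
force: [-2.9, 2.4, 6.1]
opening: 0.0577
```

```bash
python3 -c "
from h import *
rel(.6114,-.3183,.029,0)"
```

```text
t 25.95 pos [ 611.  -318.7   28.5] psi 0.0 tilt 0.02 open 57.7 F [-2.9  2.4  6.1] q [-0.56  0.53  1.38 -0.    1.23  1.02]
roll first 0.03 then tool-frame cm [ 0.04 -0.04 -0.05] | in current frame [ 0.04 -0.04 -0.05]
```

Request:
carry_out:
  commands:
    - [[0, 0, 0, 0], [0, 0, 0, 0], [0, 0, 0, 0], [0, 0, 0, 0], [0, 0, 0, 0], [0, 0, -1, 0], [0, 0, -2.5, 0], [0, 0, -3.5, 0], [0, 0, -3.5, 0], [0, 0, -3.5, 0], [0, 0, -3, 0], [-1, 0.6, 0, 0], [-2.5, 1.5, 0, 0]]
  claw: 8.2

```text
t: 27.03
tool_pos: [0.5793, -0.339, 0.2023]
orientation: [3.138, 0.006, 0.011]
force: [-0.8, -1.0, -0.5]
opening: 0.082
```

Request:
carry_out:
  commands:
    - [[-3, 1.8, 0, 0], [-3, 1.8, 0, 0], [-3, 1.8, 0, 0], [-3, 1.8, 0, 0], [-3, 1.8, 0, 0], [-3, 1.8, 0, 0], [-3, 1.8, 0, 0], [-3, 1.8, 0, 0], [-3, 1.8, 0, 0], [-3, 1.8, 0, 0], [-2.5, 1.8, 0, 0], [-1.5, 1, 0, 0], [0, 0, 0, 0], [0, 0, 0, 0], [0, 0, 0, 0], [0, 0, 0, 0]]

```text
t: 28.37
tool_pos: [0.2371, -0.5472, 0.1978]
orientation: [-3.142, -0.003, -0.001]
force: [-0.8, -0.1, -0.5]
opening: 0.082
```

```bash
python3 - <<'E'
from h import *
for n in P: cv2.imwrite(f'pics/{n}9.png',robot.read_camera(n)[:,:,::-1])
im=cv2.imread('pics/top9.png'); s=cv2.imread('pics/side9.png'); t0=cv2.imread('pics/top0.png'); s0=cv2.imread('pics/side0.png')
cv2.imwrite('pics/top9c.png',cv2.resize(im[135:260,135:420],None,fx=2.8,fy=2.8,interpolation=cv2.INTER_CUBIC))
cv2.imwrite('pics/side9c.png',cv2.resize(s[125:310,130:405],None,fx=2.8,fy=2.8,interpolation=cv2.INTER_CUBIC))
# piece pixels = beech inside each tray
h=cv2.cvtColor(im,cv2.COLOR_BGR2HSV)
b=((h[...,0]>8)&(h[...,0]<28)&(h[...,2]>125)).astype(np.uint8)
b=cv2.morphologyEx(b,cv2.MORPH_CLOSE,np.ones((5,5)))
n,l,st,ce=cv2.connectedComponentsWithStats(b)
T={'puck':(.6127,-.3201,.015,379.7,174.9,.008),'die':(.4645,-.3444,.025,387,219,0),'domino':(.4661,-.1538,.013,330,218,0),'pin':(.6059,.336,.03,185,174,0)}
for k,v in T.items():
    for i in range(1,n):
        if st[i,4]>40 and np.hypot(ce[i][0]-v[3],ce[i][1]-v[4])<12:
            print(k,st[i],'offset mm',((onz('top',[ce[i]],v[2])[0][:2]-v[:2])*1000).round(1))
for a,bb,x0,y0,x1,y1 in [(t0,im,212,155,245,188),(t0,im,178,210,196,228),(s0,s,195,185,235,235),(s0,s,208,270,232,293)]:
    print('cup/chalk diff',np.abs(a[y0:y1,x0:x1].astype(int)-bb[y0:y1,x0:x1]).mean().round(2))
print(robot.read_state()['tool_pos'].round(3))
E
```

```text
puck [373 166  18  18 258] offset mm [-0.2 -3.3]
die [384 212  15  15 185] offset mm [ 0.  -4.9]
domino [321 204  22  27 318] offset mm [ 2.6 -1. ]
pin [177 167  11  12 104] offset mm [1.  3.8]
cup/chalk diff 1.12
cup/chalk diff 1.3
cup/chalk diff 1.69
cup/chalk diff 1.89
[ 0.237 -0.547  0.198]
```

View pics/top9c.png

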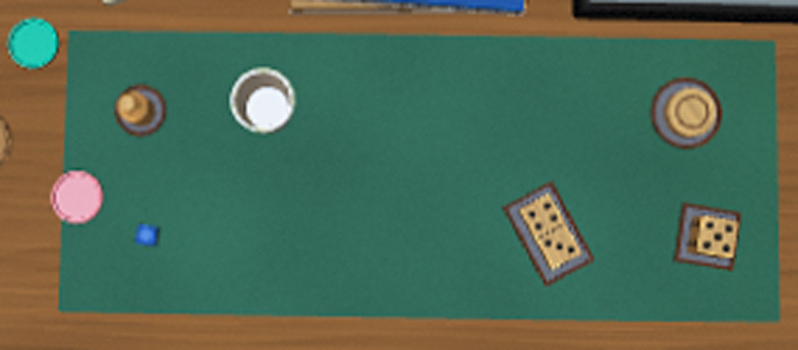

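View pics/side9c.png

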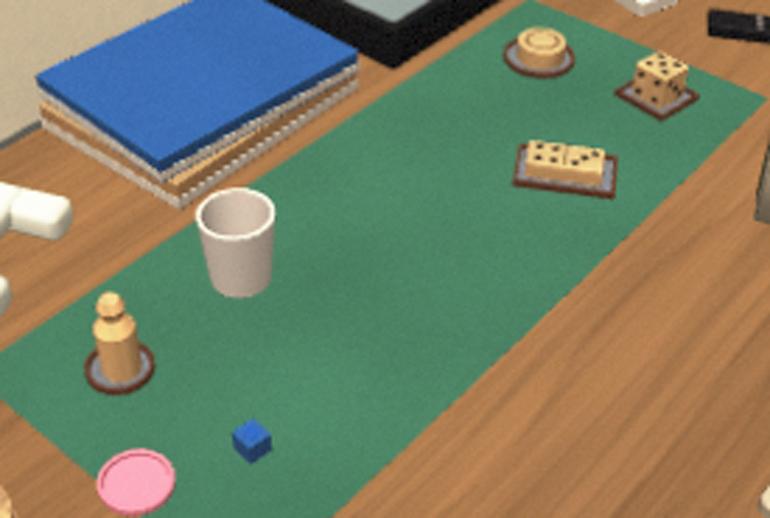

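The final views show all four pieces flat in their trays, the pin upright, and the cup and chalk unmoved. All offsets are at most 5 mm, and parallax of the top faces accounts for part of that. I'm handing in.

```bash
python3 -c "
from plant import robot
print(robot.close_job())"
```

```text
the job is handed in; nothing more can be done
None
```

I put the domino, pin, die and puck back into their own walnut trays and handed the job in at about 28 s of the 104 s. No verdict is reported on hand-in.

- **Final pictures:** All four pieces lie or stand flat, with the pin upright. Their measured offsets from the tray centres are 3 to 5 mm, against limits of 11 to 14.5 mm. Part of that is parallax from the raised top faces.
- **Cup and chalk:** Their image patches match the first pictures apart from noise, so they did not move. At hand-in the arm was retracted and touching nothing.
- **Disagreement:** The two cameras differed by a steady 2 to 4 mm in position, slightly more than the stated calibration. I used their mean, and the grips and placements agreed with it.

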